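Close and lock the colour-matched relief kit tubs

TASK

Close the two open relief-kit tubs: take the lids from the sloping rack, put each one on the tub of its own colour so that it sits fully home and flush on the rim, and turn the black knob on each lid clockwise until its bar points at the white lock marks, as on the finished green tub. Both tubs must end standing upright on the table, and everything else on the table must be left undisturbed.

Things in the scene. Friction and masses are not known exactly. Their poses are not given: they have to be found in the camera images.
- red_tub: red open-topped rectangular plastic tub, half full of packed supplies (up to 38 mm high). Outside 120 (x) by 90 (y) by 65 (z) mm, walls 4 mm, so the mouth is 112 by 82 mm. Loose, about 0.8 kg. Origin: centre of its underside on the table; x along its long side, z up
- red_tub_rim (a point): centre of the red tub's mouth, at rim height (65 mm above its underside)
- red_lid: red lid (0.12 kg), starts on the rack, x up the slope. Plate 132 (x) by 102 (y) mm, z = 10 to 16; below it a plug 104 by 74 mm (lower half 96 by 66), z = 0 to 10, enters the tub; above it a grey disc 48 mm wide, z = 16 to 20, then the knob. Origin: centre of the plug's underside; z: upward normal. White marks 41 mm from the centre, 60 deg clockwise of +x and of -x. Fits either way round
- red_lid_rim (a point): centre of the underside of the red lid's plate (z = 10 mm in the lid's frame); coincides with the tub's rim point when the lid is fully home
- red_knob (a joint): red lid's knob, also its handle: black bar 64 long, 16 wide, 32 mm high, white line along its top, centred on the lid, z = 20 to 52 mm in the lid's frame. Angle in rad: 0 = bar along the lid's x; grows when turned clockwise seen from above; 1.05 (60 deg) = bar points at the lock marks; stop at 1.5. Stiff (0.08 N m), stays where left
- blue_tub: blue open-topped rectangular plastic tub, half full of packed supplies (up to 38 mm high). Outside 120 (x) by 90 (y) by 65 (z) mm, walls 4 mm, so the mouth is 112 by 82 mm. Loose, about 0.8 kg. Origin: centre of its underside on the table; x along its long side, z up
- blue_tub_rim (a point): centre of the blue tub's mouth, at rim height (65 mm above its underside)
- blue_lid: blue lid (0.12 kg), starts on the rack, x up the slope. Plate 132 (x) by 102 (y) mm, z = 10 to 16; below it a plug 104 by 74 mm (lower half 96 by 66), z = 0 to 10, enters the tub; above it a grey disc 48 mm wide, z = 16 to 20, then the knob. Origin: centre of the plug's underside; z: upward normal. White marks 41 mm from the centre, 60 deg clockwise of +x and of -x. Fits either way round
- blue_lid_rim (a point): centre of the underside of the blue lid's plate (z = 10 mm in the lid's frame); coincides with the tub's rim point when the lid is fully home
- blue_knob (a joint): blue lid's knob, also its handle: black bar 64 long, 16 wide, 32 mm high, white line along its top, centred on the lid, z = 20 to 52 mm in the lid's frame. Angle in rad: 0 = bar along the lid's x; grows when turned clockwise seen from above; 1.05 (60 deg) = bar points at the lock marks; stop at 1.5. Stiff (0.08 N m), stays where left
- rack: fixed wooden rack, surface sloping 30 degrees, falling towards its -x, rising towards its +x; 156 mm along the slope, 262 mm wide; two bays with 12 mm ribs beside them and an 18 mm lip along the lower edge. Origin: centre of its underside. Each lid's origin starts near x = 0, y = 64 or -64, z = 75 mm in this frame (the surface's middle)
- green_tub: finished example, leave alone: a green tub 120 by 90 mm with its green lid (132 by 102 mm) on and its knob at the lock marks, one piece, 107 mm high. Origin: centre of its underside
- dark_bottle: bystander: amber bottle with white cap, 56 mm across, 140 mm high. Origin: centre of its underside
- clear_bottle: bystander: green-tinted bottle with white cap, 52 mm across, 130 mm high. Origin: centre of its underside
- soap_carton: bystander: white soap carton 90 by 60 by 35 mm. Origin: centre of its underside
- paste_carton: bystander: blue carton 160 by 45 by 40 mm. Origin: centre of its underside
- cup: bystander: white cup 76 mm across, 90 mm high. Origin: centre of its underside
There are look-alikes about, which are no part of the job. Leave any turquoise look-alike of the blue_lid alone.

How it is judged (in metres and radians):
At the end, for the whole second after the job is handed in: Each lid is on the tub of its own colour: rim sites within 8 mm, lid parallel to the mouth within 0.06 rad, at rest; each knob between 0.90 and 1.20 rad; each tub upright (within 0.05 rad), its underside within 6 mm of the table (distance between red_lid_rim and red_tub_rim below 0.008 m and angle between the z axis of red_lid and the z axis of red_tub, either way round below 0.06 rad and value of joint red_knob between 0.9 and 1.2 rad and angle between each of red_tub, blue_tub's own z axis and vertical below 0.05 rad and height (world z) of each of red_tub, blue_tub below 0.006 m and linear speed of each of red_lid, blue_lid below 0.01 m/s and distance between blue_lid_rim and blue_tub_rim below 0.008 m and angle between the z axis of blue_lid and the z axis of blue_tub, either way round below 0.06 rad and value of joint blue_knob between 0.9 and 1.2 rad); the robot touches nothing.
It fails at once if a bystander (green tub, dark bottle, clear bottle) is moved more than 30 mm or tipped (distance of any of green_tub, dark_bottle, clear_bottle from where it was at the start of the episode above 0.03 m or angle between any of green_tub, dark_bottle, clear_bottle's own z axis and vertical above 0.3 rad).
It fails at once if a bystander (soap carton, paste carton, cup) is moved more than 30 mm or tipped (distance of any of soap_carton, paste_carton, cup from where it was at the start of the episode above 0.03 m or angle between any of soap_carton, paste_carton, cup's own z axis and vertical above 0.3 rad).
It also fails if it takes over 70 s, if anything falls off the work surface, if the arm or the gripper's body presses on something with over 40 N, if the wrist force passes 120 N, or if a joint passes its speed limit or range.

ROBOT

A 6-joint arm with a two-finger parallel gripper is mounted at the origin on the work surface. World frame = base frame: x ahead of the robot, y to its left, z up, the work surface at z = 0. Lengths are in m, angles in degrees, forces in N, time in s.
With the tool pointing down it reaches from about 0.35 to 0.85 m from the base axis. Payload 8.1 kg.
Tool frame: the origin (TCP) lies between the finger pads; the fingertips stand env.tip_reach ahead of it and the grasp point (between the pads) lies 5 mm behind it (env.tip_reach is the distance from the TCP to the fingertips, in m); z points along the fingers, y is the line along which they close (so a half turn about z gives the same grasp; the last joint's range is limited). The gripper opens to 85 mm and grips with 20 to 120 N. Pads are 22 mm wide; open, the fingers measure 114 mm over their backs; the gripper's body (76 mm by 85 mm) begins 54 mm behind the grasp point. The pads swing forward as they close: fully open they stand 13 mm farther back than shut.
Start: joints at [-70.439, 7.471, 85.268, -0, 87.261, -4.893], TCP at [0.248, -0.546, 0.245] pointing down, gripper open.
Joint ranges: [-169.43, 169.43], [-51.17, 129.36], [1.28, 143.12], [-76.62, 256.62], [0, 156.53], [-152.29, 152.29]. Speed limits (degrees/s): [136.94, 136.94, 159.86, 180, 180, 180].

INTERFACE

Orientations are given as [roll, pitch, yaw] about the fixed x, y, z axes, in that order (R = Rz(yaw) Ry(pitch) Rx(roll)).
In Python, from station import env, eoat, optics, ticket gives the robot as it stands. Calls block until the motion is done:
- env.goto(position, orientation): joint-space move of the TCP to a pose.
- env.line_to(position, v=0.15, orientation=None): straight line of the TCP; orientation=None keeps the orientation; v is the mean speed in m/s.
- env.goto_joints(angles): joint-space move.
- eoat.set_gripper(opening): opening from 0.0 (shut) to 1.0 (fully open); the grip force is fixed at half the most; returns when the fingers have stopped.
- env.hold(seconds).
- env.solve_ik(position, orientation): joint angles nearest the present ones, or None.
- optics.capture(name): name is "scene" or "top" or "wrist"; returns a dict with "frame" (400x640x3 uint8, red, green, blue), "z_map" (400x640 float32, m along the optical axis (not along the pixel's ray), 0 where there is no reading), "vertical_fov" (degrees; the focal length in pixels is half the picture's height over the tangent of half this angle, whatever the lens; pixels are square), "cx", "cy" (the principal point, pixels), "dist_coeffs" ([k1, k2, p1, p2, k3] as OpenCV has them; the pictures are not rectified), "R" (3x3) and "t" (3): a world point X has camera coordinates R X + t; the wrist camera has in their place "tool_from_camera" (4x4, takes a point from camera to tool coordinates, whose origin is the TCP and whose axes are the flange's). Camera axes: x right, y down, z forward; pixel columns grow to the right and rows downward; lengths in m; the calibration is good to about 2 mm. A picture is of the moment at which its call begins: read the wrist's pose just before it.
A pose or a line that the arm cannot do raises env.Unreachable and nothing moves.
- ticket.sign_off(): hands the job in; it is judged then, once.
Readings, each from a call of its own:
- env.get_clock(): time.
- env.get_joint_pos(): joint angles.
- env.get_dq(): joint speeds.
- env.get_tau(): joint torques, N m.
- env.get_position(): TCP position.
- env.get_eef_rot(): TCP orientation.
- env.get_contact_force(): force on the tool from outside, world axes, zero at the start.
- env.get_ft_torque(): the same for the moment, N m.
- env.get_opening(): opening from 0.0 (shut) to 1.0 (fully open).
- env.get_grip_force(): force on a finger pad.
Only numpy, scipy, OpenCV 4.12 (cv2) and the standard library are available. Lean on these libraries where they do the work, as an engineer would, in place of code of your own. Each camera call takes 0.05 s, during which the arm holds its last target. There are 200 camera calls.

## Working session

There is one attempt and no reset: what is moved stays moved. The work goes in short steps, each a Python script; the robot and the scene stay as the last script left them, time stands still between calls to the robot, and variables do not carry over. Pictures are saved under pics/ and viewed, at most 10 in all, crops included, and the job is handed in when it is done.

```bash
ls; mkdir -p pics; python3 - <<'E'
from station import env, eoat, optics, ticket
import cv2, numpy as np, pickle
for n in ["scene","top"]:
    d=optics.capture(n); pickle.dump(d,open(f"{n}.pkl","wb"))
    cv2.imwrite(f"pics/{n}0.png",d["frame"][:,:,::-1])
    print(n,d["vertical_fov"],d["cx"],d["cy"],d["dist_coeffs"],d["R"],d["t"])
print(env.tip_reach,env.get_clock(),env.get_position(),env.get_eef_rot())
E
```

```text
pics
scene 47.90163436308849 324.8202901217308 205.97425082206252 [-0.07206026  0.          0.          0.          0.        ] [[-0.71900201  0.69495215  0.00881019]
 [ 0.59948054  0.62654066 -0.49806614]
 [-0.35165208 -0.35282902 -0.86709428]] [ 0.32541038 -0.28716326  1.57578617]
top 56.15730425589574 322.02969425715935 202.29983111139884 [-0.04600683  0.          0.          0.          0.        ] [[ 0.00185321 -0.99957448  0.02911059]
 [-0.98591787 -0.00669423 -0.16709622]
 [ 0.16721999 -0.02839099 -0.98551074]] [0.03133861 0.4890414  0.90532638]
0.014 0.1 [ 0.24823157 -0.54570701  0.24432272] [-1.79902549e+02 -8.78361523e-03  2.44540890e+01]
```

View pics/top0.png

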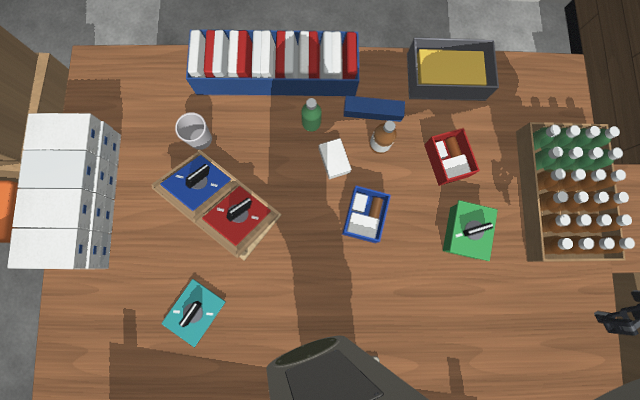

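View pics/scene0.png

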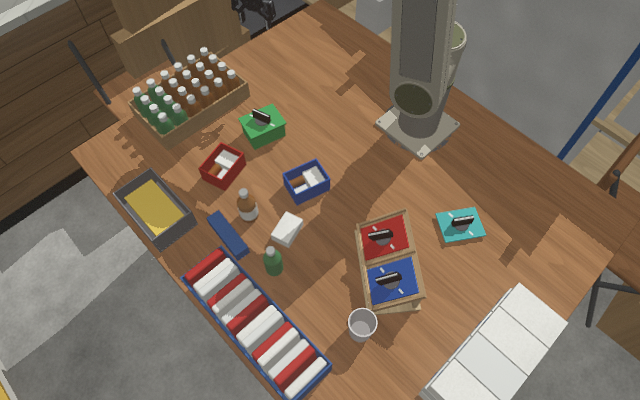

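```bash
cat > h.py <<'E'
import numpy as np, cv2, pickle
def cloud(d, R=None, t=None):
    h,w=d["z_map"].shape; f=h/2/np.tan(np.radians(d["vertical_fov"]/2))
    K=np.array([[f,0,d["cx"]],[0,f,d["cy"]],[0,0,1]])
    uv=np.stack(np.meshgrid(np.arange(w),np.arange(h)),-1).reshape(-1,1,2).astype(np.float64)
    n=cv2.undistortPoints(uv,K,np.array(d["dist_coeffs"]))[:,0]
    z=d["z_map"].reshape(-1); P=np.c_[n*z[:,None],z]
    if R is None: R,t=d["R"],d["t"]
    X=(P-t)@R; X[z==0]=np.nan
    return X.reshape(h,w,3)
def masks(d):
    H=cv2.cvtColor(d["frame"],cv2.COLOR_RGB2HSV).astype(int); h,s,v=H[...,0],H[...,1],H[...,2]
    return dict(red=((h<5)|(h>174))&(s>150)&(v>60), blue=(h>108)&(h<125)&(s>140)&(v>60), green=(h>50)&(h<75)&(s>120)&(v>70),dark=(v<60))
E
python3 - <<'E'
from h import *
np.set_printoptions(precision=4,suppress=True)
boxes={"top":dict(red_tub=(420,120,485,190),blue_tub=(338,180,395,248),green=(435,195,505,265),blue_lid=(155,150,235,215),red_lid=(195,180,275,250)),
"scene":dict(red_tub=(195,140,250,190),blue_tub=(278,155,335,205),green=(235,102,290,150),red_lid=(355,208,412,265),blue_lid=(360,250,424,310))}
for n in boxes:
    d=pickle.load(open(n+".pkl","rb")); X=cloud(d); M=masks(d)
    print(n,"table", X[300,420] if n=="top" else X[200,420])
    for k,(a,b,c,e) in boxes[n].items():
        P=X[b:e,a:c].reshape(-1,3); m=M[k.split("_")[0]][b:e,a:c].reshape(-1); Q=P[m&np.isfinite(P[:,0])]
        if "lid" in k:
            c0=np.median(Q,0); 
            for _ in range(4):
                r=Q-c0; u,s,vt=np.linalg.svd(r[:],full_matrices=False); nrm=vt[2]*np.sign(vt[2][2]); dd=(Q-c0)@nrm; Q=Q[np.abs(dd-np.median(dd))<.004]; c0=Q.mean(0)
            up=np.array([0,0,1])-nrm*nrm[2]; up/=np.linalg.norm(up); yy=np.cross(nrm,up)
            ab=np.c_[(Q-c0)@up,(Q-c0)@yy]
            rc=cv2.minAreaRect((ab*1000).astype(np.float32))
            cc=c0+up*rc[0][0]/1e3+yy*rc[0][1]/1e3
            print(k,len(Q),"centre plate top",cc,"n",nrm,"tilt",np.degrees(np.arccos(nrm[2])),"slope up yaw",np.degrees(np.arctan2(up[1],up[0])),rc[1],rc[2])
            r=P-cc; hh=r@nrm; K=P[(hh>.028)&(hh<.042)&(np.linalg.norm(r,axis=1)<.07)]
            kc=K.mean(0);ab=np.c_[(K-cc)@up,(K-cc)@yy]; rk=cv2.minAreaRect((ab*1000).astype(np.float32)); w,v=np.linalg.eigh(np.cov(ab.T)); v=v[:,1]
            print("   knob",len(K),"centre(ab)",rk[0],rk[1],rk[2],"pca ang ccw from up",np.degrees(np.arctan2(v[1],v[0])),"top h",hh[(hh<.06)].max())
        else:
            print(k,len(Q),"z",np.percentile(Q[:,2],[5,50,95]))
            zt=.065 if "tub" in k else .081
            T=Q[np.abs(Q[:,2]-zt)<.006]; rc=cv2.minAreaRect((T[:,:2]*1000).astype(np.float32)); print("   rect",len(T),rc,"z",T[:,2].mean())
E
```

```text
top table [ 0.2444 -0.2179  0.003 ]
red_tub 1199 z [0.0066 0.0457 0.0674]
   rect 339 ((613.651611328125, -305.276123046875), (121.08648681640625, 91.3485336303711), 16.456880569458008) z 0.06516736272179009
blue_tub 709 z [0.0046 0.0515 0.0679]
   rect 294 ((458.25396728515625, -76.74471282958984), (87.87013244628906, 120.49754333496094), 75.41959381103516) z 0.06558107762125323
green 1726 z [0.0244 0.0721 0.0749]
   rect 70 ((416.48675537109375, -336.9494934082031), (96.0587158203125, 127.32447052001953), 76.6899185180664) z 0.07578967284128225
blue_lid 1486 centre plate top [0.5304 0.3369 0.0903] n [ 0.392  -0.3097  0.8663] tilt 29.97424552332298 slope up yaw 141.68885300640596 (131.4995574951172, 101.84730529785156) 0.15912501513957977
   knob 189 centre(ab) (-0.7655830383300781, -0.0018701553344726562) (16.35928726196289, 66.14977264404297) 89.9299545288086 pca ang ccw from up 179.0913638637678 top h 0.03923299320477171
red_lid 1562 centre plate top [0.4511 0.2348 0.0904] n [ 0.3939 -0.3037  0.8675] tilt 29.8275347277412 slope up yaw 142.36615490116958 (102.21749877929688, 132.8
[... 829 characters left out ...]
0.3027  0.8684] tilt 29.730556022027123 slope up yaw 142.38972079477617 (100.94901275634766, 130.6986083984375) 89.52992248535156
   knob 133 centre(ab) (-2.0239105224609375, 1.4963674545288086) (17.295501708984375, 64.68743133544922) 82.28893280029297 pca ang ccw from up 173.0339633328373 top h 0.042088033219813116
blue_lid 1147 centre plate top [0.5318 0.3362 0.0879] n [ 0.3943 -0.303   0.8676] tilt 29.820587204650234 slope up yaw 142.45943992235158 (99.51580810546875, 130.59039306640625) 89.51500701904297
   knob 156 centre(ab) (-0.15299415588378906, 1.685215950012207) (17.65260124206543, 64.4949722290039) 88.62744903564453 pca ang ccw from up 179.07307730121212 top h 0.049633005927482265
```

```bash
cat > plan.py <<'E'
import numpy as np
from scipy.spatial.transform import Rotation as Ro
a=np.radians(142.3); up=np.array([np.cos(a)*np.cos(np.pi/6),np.sin(a)*np.cos(np.pi/6),.5])
n=np.array([-np.cos(a)*.5,-np.sin(a)*.5,np.cos(np.pi/6)])
PLATE=dict(red=np.array([.4517,.2348,.0893]),blue=np.array([.531,.3366,.089]))
KN=dict(red=8,blue=1)          # knob deg clockwise of lid x
TUB=dict(red=(.6134,-.3056,16.3),blue=(.459,-.0777,-14.5))
def ori(x,z):
    return Ro.from_matrix(np.c_[x,np.cross(z,x),z]).as_euler("xyz",degrees=True)
def grasp(c,s):   # s=+-1: tool x along / against bar
    b=Ro.from_rotvec(-np.radians(KN[c])*n).apply(up)
    return ori(s*b,-n)
def down(yaw): y=np.radians(yaw); return ori(np.array([np.cos(y),np.sin(y),0]),np.array([0,0,-1.]))
E
python3 - <<'E'
from plan import *
from station import env
np.set_printoptions(precision=0,suppress=True)
for c in PLATE:
    for s in (1,-1):
        for h in (.024,.15): print(c,s,h,env.solve_ik(PLATE[c]+h*n,grasp(c,s)))
    x,y,w=TUB[c]
    for f in (0,180):
        for k in (KN[c],70):
            print(c,"place",f,k,env.solve_ik([x,y,.097],down(w+f-k)),env.solve_ik([x,y,.25],down(w+f-k)))
E
```

```text
red 1 0.024 [  7.  18.  93.  20.  91. -41.]
red 1 0.15 [  3.  18.  81.  20. 104. -41.]
red -1 0.024 [  7.  18.  93.  20.  91. 139.]
red -1 0.15 [  3.  18.  81.  20. 104. 139.]
red place 0 8 [-31.  26.  78.  -0.  75.  51.] [-31.  21.  69.  -0.  90.  51.]
red place 0 70 [-31.  26.  78.  -0.  75. 113.] [-31.  21.  69.  -0.  90. 113.]
red place 180 8 [ -31.   26.   78.   -0.   75. -129.] [ -31.   21.   69.   -0.   90. -129.]
red place 180 70 [-31.  26.  78.  -0.  75. -67.] [-31.  21.  69.  -0.  90. -67.]
blue 1 0.024 [ 14.  33.  74.  23.  93. -40.]
blue 1 0.15 [ 10.  33.  61.  23. 106. -39.]
blue -1 0.024 [ 14.  33.  74.  23.  93. 140.]
blue -1 0.15 [ 10.  33.  61.  23. 106. 141.]
blue place 0 1 [-16.  -6. 115.  -0.  71.  90.] [-16. -14. 105.  -0.  89.  90.]
blue place 0 70 None None
blue place 180 1 [-16.  -6. 115.   0.  71. -90.] [-16. -14. 105.   0.  89. -90.]
blue place 180 70 [-16.  -6. 115.   0.  71. -21.] [-16. -14. 105.   0.  89. -21.]
```

```bash
python3 - <<'E'
from plan import *
from station import env, eoat, optics
import cv2
np.set_printoptions(precision=3,suppress=True)
c="red"; o=grasp(c,1)
env.goto(PLATE[c]+.13*n,o); print(env.get_clock())
eoat.set_gripper(.5)
env.line_to(PLATE[c]+.024*n,.12); print(env.get_clock(),env.get_contact_force(),env.get_position()-PLATE[c]-.024*n)
eoat.set_gripper(0); print(env.get_opening(),env.get_grip_force(),env.get_contact_force())
env.line_to(PLATE[c]+.11*n,.12); print(env.get_clock(),env.get_contact_force(),env.get_opening())
p=env.get_position();x,y,w=TUB[c]
d=down(w-KN[c]); env.goto([x,y,.25],d); print(env.get_clock(),env.get_position(),env.get_contact_force())
q=optics.capture("top"); cv2.imwrite("pics/t1.png",q["frame"][:,:,::-1])
q=optics.capture("wrist"); cv2.imwrite("pics/w1.png",q["frame"][:,:,::-1])
cv2.imwrite("pics/both1.png",np.hstack([cv2.resize(cv2.imread("pics/"+f),(400,250),interpolation=cv2.INTER_AREA) for f in("t1.png","w1.png")]))
E
```

```text
2.8667
4.3917 [ 0.125  0.483 -0.741] [ 0.001 -0.     0.001]
0.17731093333930908 59.052913784980774 [-0.113 -2.94   4.812]
5.6083 [ 0.388 -0.215 -2.914] 0.17682080524324895
7.5 [ 0.614 -0.305  0.249] [ 0.033 -0.329 -1.626]
```

View pics/both1.png

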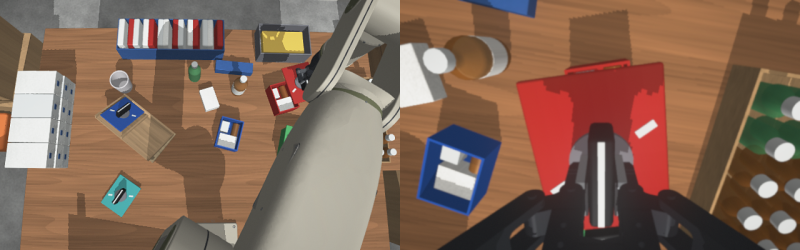

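```bash
cat >> h.py <<'E'
def lidfit(q,col,pos,rpy):
    """held lid from wrist picture: normal, plate-top centre, yaw (world)"""
    from scipy.spatial.transform import Rotation as Ro
    T=np.array(q["tool_from_camera"]); Rw=Ro.from_euler("xyz",rpy,degrees=True).as_matrix()
    R=Rw@T[:3,:3]; t=Rw@T[:3,3]+pos           # world = R cam + t
    X=cloud(q,R.T,-R.T@t); Q=X[masks(q)[col]]; Q=Q[np.isfinite(Q[:,0])]
    Q=Q[(np.linalg.norm(Q-pos,axis=1)<.1)&(np.abs(Q[:,2]-pos[2]+.024)<.02)]
    for _ in range(4):
        c=Q.mean(0); v=np.linalg.svd(Q-c,full_matrices=False)[2][2]; v=v*np.sign(v[2]); Q=Q[np.abs((Q-c)@v)<.003]
    return len(Q),v,c,cv2.minAreaRect((Q[:,:2]*1000).astype(np.float32)),X
E
python3 - <<'E'
from plan import *; from h import *
from station import env, optics
np.set_printoptions(precision=3,suppress=True)
p,r=env.get_position(),env.get_eef_rot(); q=optics.capture("wrist")
k,v,c,rc,X=lidfit(q,"red",p,r); print(p,r,k,v,c,rc)
m=masks(q)["red"]&(np.abs(X[...,2]-.065)<.006); print("rim pts",m.sum(), X[m].mean(0) if m.any() else 0)
E
```

```text
[ 0.614 -0.305  0.25 ] [-179.958    0.025    8.4  ] 31621 [-0.    -0.002  1.   ] [ 0.644 -0.298  0.223] ((613.935791015625, -304.8879699707031), (132.26617431640625, 101.34506225585938), 16.090415954589844)
rim pts 576 [ 0.669 -0.291  0.064]
```

```bash
cat > place.py <<'E'
from plan import *; from h import *
from station import env, eoat, optics
np.set_printoptions(precision=3,suppress=True)
def lower(c):
    p=env.get_position(); x,y=p[:2]
    env.line_to([x,y,.108],.12); f0=env.get_contact_force()[2]
    z=.108
    while z>.084:
        z-=.0015; env.line_to([x,y,z],.03); f=env.get_contact_force()
        if f[2]-f0>8: break
    print("down z",z,env.get_position(),f-[0,0,f0],env.get_clock()); return z
E
python3 - <<'E'
from place import *
lower("red")
p,r=env.get_position(),env.get_eef_rot(); q=optics.capture("wrist"); cv2.imwrite("pics/w2.png",q["frame"][:,:,::-1])
k,v,c,rc,X=lidfit(q,"red",p,r); print(k,v,c,rc)
E
```

```text
down z 0.09449999999999999 [ 0.614 -0.305  0.096] [-4.281  2.223 10.487] 11.2333
31552 [0. 0. 1.] [ 0.644 -0.299  0.07 ] ((614.3598022460938, -305.2779541015625), (131.9502410888672, 101.11341857910156), 15.9727783203125)
```

```bash
cat >> place.py <<'E'
def turn(c,target=60):
    for i in range(3):
        p,r=env.get_position(),env.get_eef_rot(); q=optics.capture("wrist")
        k,v,cc,rc,X=lidfit(q,c,p,r)
        ly=rc[2]+(90 if rc[1][0]<rc[1][1] else 0)      # long axis yaw
        bar=r[2]; ang=(ly-bar+60)%180-60
        print("lid yaw",ly,"knob",ang,"plate z",cc[2],v,rc[0],env.get_contact_force(),env.get_clock())
        if abs(ang-target)<3: break
        y=bar-(target-ang)-(0 if i else 1)
        x=env.get_position(); x[2]-=.0005 if i==0 else 0
        env.line_to(x,.05,[180,0,y]) if False else env.goto(x,down(y))
E
python3 - <<'E'
from place import *
turn("red")
print(env.get_position(),env.get_eef_rot())
E
```

```text
lid yaw 16.158668518066406 knob 7.854810429809106 plate z 0.06974858221969896 [-0.  0.  1.] (614.488525390625, -305.33306884765625) [-4.768  2.634  9.055] 11.3333
lid yaw 16.054235458374023 knob 60.78189228670976 plate z 0.06975105397609539 [ 0.    -0.002  1.   ] (614.1868286132812, -305.59429931640625) [-3.91   0.323  5.89 ] 12.275
[ 0.614 -0.305  0.096] [179.979  -0.017 -44.733]
```

```bash
python3 - <<'E'
from place import *
eoat.set_gripper(.5); p=env.get_position(); env.line_to([p[0],p[1],.25],.15)
q=optics.capture("wrist"); cv2.imwrite("pics/w3.png",q["frame"][:,:,::-1])
c="blue"; env.goto([.614,-.305,.30],down(-30))
env.goto(PLATE[c]+.13*n,grasp(c,1)); env.line_to(PLATE[c]+.024*n,.12); print(env.get_clock(),env.get_contact_force(),env.get_position()-PLATE[c]-.024*n)
eoat.set_gripper(0); print(env.get_opening(),env.get_grip_force(),env.get_contact_force())
env.line_to(PLATE[c]+.11*n,.12); print(env.get_clock(),env.get_contact_force())
x,y,w=TUB[c]; env.goto([x,y,.25],down(w+180-KN[c])); print(env.get_clock())
p,r=env.get_position(),env.get_eef_rot(); q=optics.capture("wrist"); cv2.imwrite("pics/w4.png",q["frame"][:,:,::-1])
k,v,cc,rc,X=lidfit(q,c,p,r); print(p,r,k,v,cc,rc)
cv2.imwrite("pics/both2.png",np.hstack([cv2.resize(cv2.imread("pics/"+f),(400,250),interpolation=cv2.INTER_AREA) for f in("w3.png","w4.png")]))
E
```

```text
17.4583 [-0.161  1.001  0.548] [ 0.001 -0.     0.001]
0.17070507738701737 59.142367243766785 [ 1.388 -1.959  3.429]
18.675 [ 0.378 -0.167 -1.328]
20.1667
[ 0.459 -0.077  0.25 ] [179.959  -0.022 164.512] 31014 [-0.    -0.001  1.   ] [ 0.43  -0.069  0.224] ((459.9006652832031, -76.9371109008789), (100.6598892211914, 129.9822998046875), 75.06360626220703)
```

View pics/both2.png

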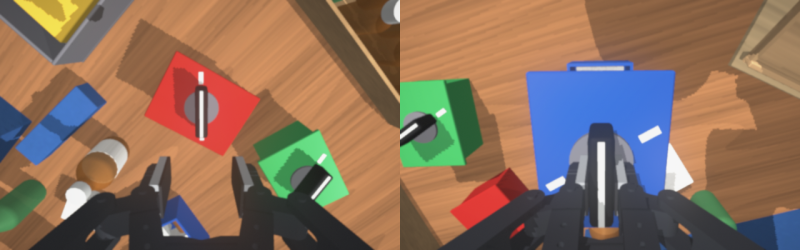

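The left picture shows the red knob's bar at (200,112) in line with its white mark at (200,78). The right one shows the blue lid held level and centred over its tub at (600,140).

```bash
python3 - <<'E'
from place import *
lower("blue"); turn("blue"); print(env.get_position(),env.get_eef_rot())
E
```

```text
down z 0.09449999999999999 [ 0.46  -0.077  0.096] [-8.241  2.089 15.973] 23.8
lid yaw 164.92215728759766 knob 0.41794486868295166 plate z 0.06982364947289467 [-0.001  0.     1.   ] (460.0994567871094, -77.14326477050781) [-6.992  2.858 13.593] 23.85
lid yaw 165.24689483642578 knob 61.229174809477456 plate z 0.06979481087502049 [-0.     0.001  1.   ] (460.90234375, -76.90986633300781) [-2.909  3.064  5.958] 24.8917
[ 0.46  -0.077  0.096] [179.972  -0.02  104.021]
```

```bash
python3 - <<'E'
from place import *
eoat.set_gripper(.5); p=env.get_position(); env.line_to([p[0],p[1],.25],.15)
env.goto_joints([-70.439,7.471,85.268,0,87.261,-4.893]); env.hold(.3)
d=optics.capture("top"); s=optics.capture("scene"); X=cloud(d); M=masks(d)
for k,(a,b,c,e) in dict(red=(415,110,490,195),blue=(335,175,400,252)).items():
    P=X[b:e,a:c].reshape(-1,3); m=M[k][b:e,a:c].reshape(-1); T=P[m&(np.abs(P[:,2]-.071)<.006)]
    v=np.linalg.svd(T-T.mean(0),full_matrices=False)[2][2]
    K=P[np.abs(P[:,2]-.106)<.006]; w,u=np.linalg.eigh(np.cov(K[:,:2].T)); u=u[:,1]
    rc=cv2.minAreaRect((T[:,:2]*1000).astype(np.float32)); ly=rc[2]+(90 if rc[1][0]<rc[1][1] else 0)
    print(k,T[:,2].mean(),v,rc,"knob cw",(ly-np.degrees(np.arctan2(u[1],u[0])))%180)
cv2.imwrite("pics/end.png",cv2.resize(np.vstack([d["frame"][90:270,150:520],s["frame"][90:270,150:520]])[:,:,::-1],None,fx=1.6,fy=1.6))
print(env.get_clock())
E
```

```text
red 0.07248337264664372 [-0.002 -0.001  1.   ] ((614.1258544921875, -302.7800598144531), (131.82342529296875, 102.5426025390625), 16.247684478759766) knob cw 58.35989430916362
blue 0.07212277966042277 [ 0.001 -0.    -1.   ] ((459.94976806640625, -76.35641479492188), (99.97663879394531, 131.65576171875), 74.91380310058594) knob cw 59.83519856849
28.725
```

View pics/end.png

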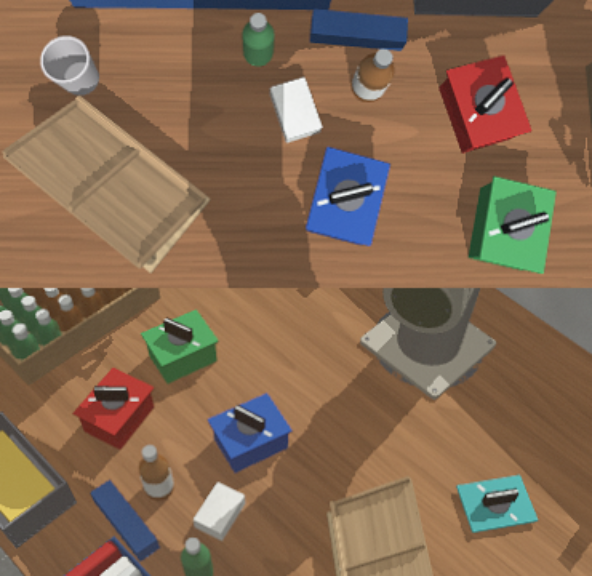

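Both lids sit flush and level. The knob bars, red at (490,98) and blue at (348,193), point at their white marks, and the bystanders are where they started.

```bash
python3 -c "
from station import ticket
print(ticket.sign_off())"
```

```text
the job is handed in; nothing more can be done
None
```

Job handed in: the red and blue lids sit flush on their own tubs with knobs at about 58° and 60° (lock marks are at 60°), nothing else was seen to move, and the robot clock read 28.7 s just before hand-in; the sign-off gave no verdict.

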